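# Light the viewing panel for a cassette

### The arm

A 6-joint arm with a two-finger parallel gripper is mounted at the origin on the work surface. World frame = base frame: x ahead of the robot, y to its left, z up, the work surface at z = 0. Lengths are in mm, angles in rad, forces in N, time in s.
With the tool pointing down it reaches from about 350 to 975 mm from the base axis. Payload 7.1 kg.
Tool frame: the origin (TCP) lies midway between the tips of the shut fingers; the grasp point (between the pads) lies 19 mm behind it (ctrl.grasp_offset is the distance from the TCP to the grasp point, in mm); z points along the fingers, y is the line along which they close (so a half turn about z gives the same grasp; the last joint's range is limited). The gripper opens to 88 mm and grips with 3 to 60 N. Pads are 20 mm wide; open, the fingers measure 115 mm over their backs; the gripper's body (75 mm by 178 mm) begins 61 mm behind the grasp point.
Start: joints at [1.087, 0.423, 1.63, -0, 1.089, -0.019], TCP at [280.12, 558.693, 222.675] pointing down, gripper open.
Joint ranges: [-3, 3], [-0.9, 2.11], [0.09, 2.58], [-1.31, 4.45], [0.11, 2.69], [-2.54, 2.54]. Speed limits (rad/s): [2.39, 2.39, 3.01, 3.14, 3.14, 3.14].

### API

Orientations are given as a rotation vector (axis times angle).
In Python, from workcell import ctrl gives the robot as it stands. The module is installed in compiled form; this text tells all that it offers.
- The arm moves only by the tool servo_tool, never from a script. Its argument "rows" is a list of rows, each a list of 7 numbers: the turn, a rotation vector about the tool's x, y, z as a fraction of full scale, then the shift along the tool's x, y, z as a fraction of full scale, then the finger opening in mm, from 0 to 87.8. A call has 1 to 10 rows; each row is the pose to reach, as a shift and turn from the pose commanded when the call began, along the tool's axes at that moment; what a row does not reach only later rows make up. Full scale, the value 1, is 20 cm for a shift and 1.5 rad for a turn. A row lasts 1/8 s, in which the tool goes at most 62.5 mm and 10.7 degrees, less where a joint would pass 70% of its speed; a pose out of reach is approached as far as the arm can. A call with a number of a shift or a turn outside -1 to 1 is refused whole. A call with a gripper value outside its range is refused whole. The fingers move at their own pace and stop on an object; the grip force is fixed at half the most. Time passes only in rows, so rows that repeat a pose let the fingers close. It gives the time, the measured TCP pose, the force, the opening and the grip force at its end, in the units of the state.
- ctrl.get_obs(): the state, without advancing time (a new reading comes with each control period).
- ctrl.get_image(name): name is "scene" or "side" or "wrist"; returns (picture, depth): 384x512x3 uint8, red, green, blue; 384x512 float32, mm along the optical axis (not along the pixel's ray), 0 where there is no reading.
- ctrl.camera_info(name): a dict with "intrinsics" (3x3 intrinsics, pixels), "R" (3x3) and "t" (3): a world point X has camera coordinates R X + t. Camera axes: x right, y down, z forward; pixel columns grow to the right and rows downward; lengths in mm; the calibration is good to about 2 mm. A picture is of the moment at which its call begins: read the wrist's pose just before it. camera_info takes no time and is no camera call; for the wrist camera it gives the pose at the moment of the call.
- ctrl.close_job(): hands the job in; it is judged then, once.
The state is a dict: "t": time; "qpos": joint angles; "qvel": joint speeds; "joint_torque": joint torques, N m; "ee_pos": TCP position; "orientation": TCP orientation; "ft_force": force on the tool from outside, world axes, zero at the start; "moment": the same for the moment, N m; "width": finger opening in mm; "grasp_force": force on a finger pad.
Only numpy, scipy, OpenCV 4.12 (cv2) and the standard library are available. Lean on these libraries where they do the work, as an engineer would, in place of code of your own. Each camera call takes 0.05 s, during which the arm holds its last target. There are 200 camera calls.

### The job

Light up the viewing panel for the cassette lying on it: with the fingertips press down the raised, white-dotted half of the black rocker switch until that half lies level, then push the white key fully in, and after it the green key fully in, in that order. Leave the amber key out, and do not pick up or shift the cassettes, the mould, the tray or the mortar.

Things in the scene. Friction and masses are not known exactly. Their poses are not given: they have to be found in the camera images.
- rocker (a joint): angle of the black power rocker in rad: 0 off (dotted half raised 0.30 rad), 0.30 on (dotted half level, hard stop); counts as on above 0.25. It starts between 0 and 0.05, turns against about 0.03 N m of friction and stays where it is left.
- rocker_press (a point): point on the top face of the raised half of the rocker (the half with a white dot), on its middle line 22 mm from the pivot: where to press. The rocker is 72 mm long and 30 mm wide with two flat halves, each 36 mm long, meeting in a shallow V at the pivot; the pivot line lies 35 mm above the worktop at the middle of the box. The point moves with the rocker: about 41 mm above the worktop when off, 35 mm when on.
- switch_box: grey surface box of the rocker, 100 x 56 x 30 mm, fixed; origin at the centre of its underside. x runs along the rocker, from the pivot towards the dotted half; z up.
- console: grey base plate 76 x 204 x 8 mm, fixed; origin at the centre of its underside. The three keys stand in a row along its y axis, 62 mm apart, the middle one above the origin; which colour stands where varies.
- key_white (a joint): travel of the white key in m: 0 fully out, 0.008 fully in (hard stop); counts as in above 0.006. It chooses white light. It slides straight down against about 3 N of friction, has no return spring and stays where it is pushed.
- key_white_top (a point): centre of the flat top of the white key, a round white cap 30 mm across that moves with the key. Key out, it stands 50 mm above the worktop and 16 mm proud of its black 46 x 46 mm housing; fully in it is still 8 mm proud. The z axis points up.
- key_green (a joint): travel of the green key in m: 0 fully out, 0.008 fully in (hard stop); counts as in above 0.006. It locks the setting. It slides straight down against about 3 N of friction, has no return spring and stays where it is pushed.
- key_green_top (a point): centre of the flat top of the green key, a round green cap 30 mm across that moves with the key. Key out, it stands 50 mm above the worktop and 16 mm proud of its black 46 x 46 mm housing; fully in it is still 8 mm proud. The z axis points up.
- key_amber (a joint): travel of the amber key in m: 0 fully out, 0.008 fully in (hard stop); counts as in above 0.006. It chooses amber light and is to be left out. It slides straight down against about 3 N of friction, has no return spring and stays where it is pushed.
- key_amber_top (a point): centre of the flat top of the amber key, a round amber (orange) cap 30 mm across that moves with the key. Key out, it stands 50 mm above the worktop and 16 mm proud of its black 46 x 46 mm housing; fully in it is still 8 mm proud. The z axis points up.
- panel: white backlit viewing panel set in the worktop, 150 x 210 mm, standing 2 mm high, fixed; origin at its centre on the worktop.
- cassette_a: green tissue cassette 40 x 28 x 7 mm, loose, lying on the viewing panel; origin at the centre of its underside. Leave alone.
- cassette_b: green tissue cassette 40 x 28 x 7 mm, loose on the worktop on the robot's side of the switch; origin at the centre of its underside. Leave alone.
- cassette_c: green tissue cassette 40 x 28 x 7 mm, loose on the worktop on the robot's side of the console; origin at the centre of its underside. Leave alone.
- mould: small steel embedding mould 46 x 32 x 12 mm, loose, between switch and console; origin at the centre of its underside. Leave alone.
- tray: smoked acrylic block tray 200 x 130 x 35 mm, loose, left of the console; origin at the centre of its underside. Leave alone.
- mortar: white porcelain mortar 110 mm across and 70 mm high, loose, right of the switch; origin at the centre of its underside. Leave alone.
Things that resemble listed ones, but are neither listed nor needed, are in the scene too. What is meant by the switch_box is not yellow, and is the smaller of those in its own colour.

How it is judged:
By the outcome, as a careful person would: the job done as asked, in the order asked, and still so for the second after the job is handed in, with the robot touching nothing.
It also fails if it takes over 56 s, if anything falls off the work surface, if the arm or the gripper's body presses on something with over 40 N, if the wrist force passes 120 N, or if a joint passes its speed limit or range.

## Working session

There is one attempt and no reset: what is moved stays moved. The work goes in short steps, Python scripts to look and compute and a tool call to move; the robot and the scene stay as the last step left them, time stands still between calls to the robot, and variables do not carry over. Pictures are saved under pics/ and viewed, at most 10 in all, crops included, and the job is handed in when it is done.

Besides the shell and the picture viewer there is one more tool, called by a JSON object that holds its "fn" and its "kwargs", one argument or row to a line. servo_tool: Moves the arm, as the interface text tells. Its arguments: {"type":"object","properties":{"rows":{"type":"array","items":{"type":"array","items":{"type":"number"}}}},"required":["rows"]}

```bash
mkdir -p pics; cat > h.py <<'E'
import numpy as np, cv2
from workcell import ctrl
def grab(n):
    c=ctrl.camera_info(n); im,d=ctrl.get_image(n); return im,d,c
def ray(c,u,v,z):
    K,R,t=[np.array(c[k],float) for k in("intrinsics","R","t")]
    o=-R.T@t; d=R.T@np.linalg.inv(K)@[u,v,1]; return o+d*(z-o[2])/d[2]
def save(im,n): cv2.imwrite('pics/'+n,im[...,::-1])
E
python3 - <<'E'
from h import *
o=ctrl.get_obs();print(o['ee_pos'],o['orientation'],o['t'])
for n in("scene","side"):
    im,d,c=grab(n);save(cv2.resize(im,(800,600)),n+'.png');np.savez('pics/'+n+'.npz',im=im,d=d,K=c['intrinsics'],R=c['R'],t=c['t'])
    R=np.array(c['R']);print(n,-R.T@c['t'])
E
```

```text
[279.87966306 558.19872137 221.90835161] [-7.23442149e-01 -3.05675870e+00  2.35790260e-03] 0.0
scene [1591.05528101 -310.06508861 1036.10341357]
side [ 146.9154911  -847.41504427  808.95205792]
```

View pics/scene.png

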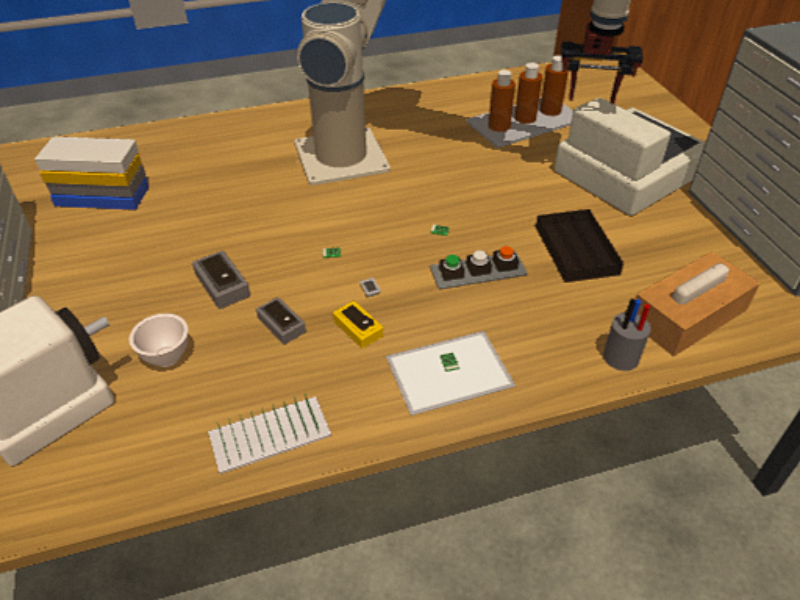

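View pics/side.png

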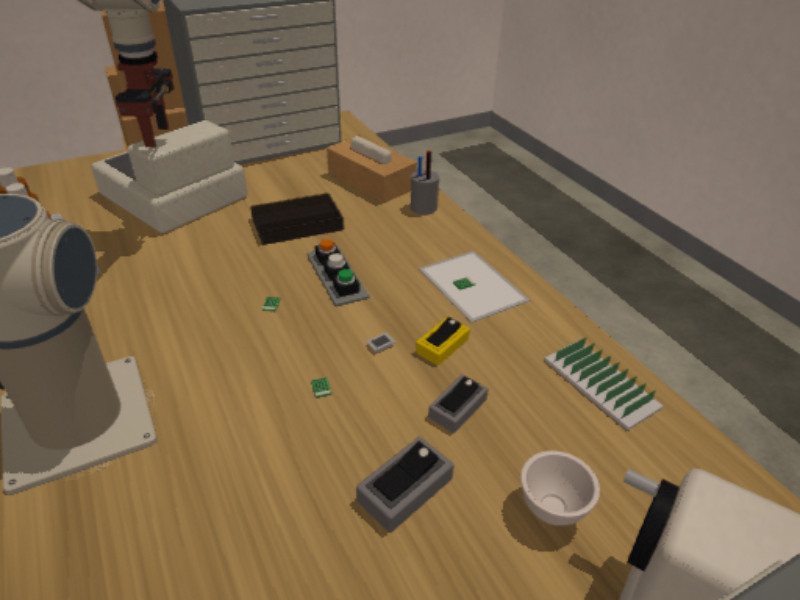

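The scene picture shows three switches: large grey (221,278), small grey (281,319) and yellow (358,322). The task rules out yellow, and of the two grey ones the smaller is meant, so it is the one at (281,319), or (458,402) in the side view. The keys, left to right in the scene view, are green (452,260), white (480,257) and amber (507,254). I'll confirm with one crop and measure.

```bash
cat > m.py <<'E'
from h import *
from scipy import ndimage as N
crops=[]
for n,boxes in(("scene",[(120,150,250,230)]),("side",[(210,225,325,345)])):
    c=np.load(f'pics/{n}.npz');im=c['im'];hsv=cv2.cvtColor(im,cv2.COLOR_RGB2HSV);H,S,V=[hsv[...,i].astype(int) for i in range(3)]
    s=.64
    kc=dict(scene=dict(g=(452,260),w=(480,257),a=(507,254),sb=(281,319)),side=dict(g=(345,277),w=(336,262),a=(326,246),sb=(458,402)))[n]
    M=dict(g=(H>45)&(H<85)&(S>120),w=(S<60)&(V>130),a=(H<18)&(S>180)&(V>120))
    for k in 'gwa':
        u,v=[int(x*s) for x in kc[k]];m=np.zeros(M[k].shape,bool);m[v-12:v+13,u-12:u+13]=M[k][v-12:v+13,u-12:u+13]
        l,q=N.label(m);b=1+np.argmax(N.sum(m,l,range(1,q+1)));ys,xs=np.where(l==b)
        print(n,k,len(xs),ray(c|{} if isinstance(c,dict) else {"intrinsics":c['K'],"R":c['R'],"t":c['t']},xs.mean(),ys.mean(),48).round(1))
    # boxes: points with 3D from depth near each switch
    C={"intrinsics":c['K'],"R":c['R'],"t":c['t']}
    vv,uu=np.mgrid[:384,:512];P=np.stack([uu,vv,np.ones_like(uu)],-1)@np.linalg.inv(c['K']).T*c['d'][...,None]
    W=(P-c['t'])@c['R']
    u,v=[int(x*s) for x in kc['sb']]
    m=np.zeros((384,512),bool);m[v-30:v+30,u-30:u+30]=True
    m&=(W[...,2]>20)&(W[...,2]<50)
    l,q=N.label(m);m=l==l[v,u]
    p=W[m];r=cv2.minAreaRect(p[:,:2].astype(np.float32));print(n,'box',len(p),r)
    dm=m&(V>140)&(S<60);ys,xs=np.where(dm);print('dot',len(xs),[ray(C,x,y,43).round(0)[:2] for x,y in[(xs.mean(),ys.mean())]] if len(xs) else '')
    x0,y0,x1,y1=boxes[0];crops.append(cv2.resize(im[y0:y1,x0:x1],(400,400*(y1-y0)//(x1-x0)),interpolation=2))
h=max(x.shape[0] for x in crops);save(np.hstack([np.pad(x,((0,h-x.shape[0]),(0,0),(0,0))) for x in crops]),'crop.png')
E
python3 m.py
```

```text
scene g 53 [540.1 120.5  48. ]
scene w 68 [549.7 180.3  48. ]
scene a 59 [547.  245.3  48. ]
scene box 457 ((580.3968505859375, -266.56915283203125), (106.18075561523438, 58.67426681518555), 23.647140502929688)
dot 5 [array([ 602., -253.])]
side g 63 [535.3 119.2  48. ]
side w 32 [542.7 186.3  48. ]
side a 36 [546.1 248.1  48. ]
side box 666 ((576.821533203125, -264.43109130859375), (103.1217041015625, 56.74169921875), 22.830129623413086)
dot 6 [array([ 603., -252.])]
```

View pics/crop.png

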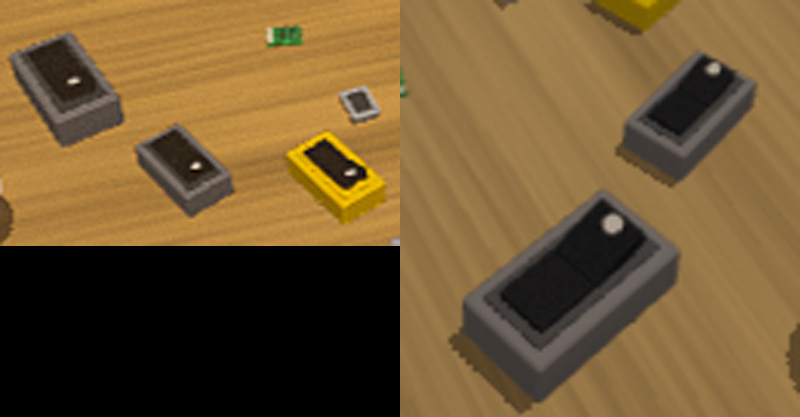

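The crop confirms it: the small grey box measures about 104 x 57 mm, which fits 100 x 56. Its dotted half points away from the robot, with the dot at about (195,166) in the left crop. Next I'll check clearance along the path.

```bash
python3 - <<'E'
from h import *
A=np.array([280,558.]);B=np.array([599,-257.]);L=np.linalg.norm(B-A);e=(B-A)/L;nn=np.array([-e[1],e[0]])
for n in("scene","side"):
    c=np.load(f'pics/{n}.npz');vv,uu=np.mgrid[:384,:512];W=((np.stack([uu,vv,np.ones_like(uu)],-1)@np.linalg.inv(c['K']).T*c['d'][...,None])-c['t'])@c['R']
    W=W[(c['d']>0)];s=(W[:,:2]-A)@e;q=abs((W[:,:2]-A)@nn)
    for a in range(-60,900,60):
        m=(s>=a)&(s<a+60)&(q<110)&(W[:,2]<600);print(n,a,W[m,2].max().round() if m.any() else None,end='; ')
from scipy.spatial.transform import Rotation as Ro
o=ctrl.get_obs();R=Ro.from_rotvec(o['orientation']).as_matrix();d=R.T@(np.array([599,-257,150])-o['ee_pos']);print(R.round(3),d/200)
E
```

```text
scene -60 468.0; scene 0 472.0; scene 60 353.0; scene 120 38.0; scene 180 41.0; scene 240 40.0; scene 300 11.0; scene 360 36.0; scene 420 54.0; scene 480 57.0; scene 540 16.0; scene 600 17.0; scene 660 23.0; scene 720 49.0; scene 780 36.0; scene 840 52.0; side -60 514.0; side 0 520.0; side 60 523.0; side 120 35.0; side 180 38.0; side 240 35.0; side 300 14.0; side 360 37.0; side 420 54.0; side 480 54.0; side 540 12.0; side 600 15.0; side 660 16.0; side 720 46.0; side 780 34.0; side 840 46.0; [[-0.894  0.448 -0.001]
 [ 0.448  0.894 -0.001]
 [ 0.    -0.001 -1.   ]] [-3.25343737 -2.92818008  0.36381258]
```

```bash
python3 - <<'E'
from h import *
for n in("scene","side"):
    c=np.load(f'pics/{n}.npz');vv,uu=np.mgrid[:384,:512];W=((np.stack([uu,vv,np.ones_like(uu)],-1)@np.linalg.inv(c['K']).T*c['d'][...,None])-c['t'])@c['R']
    m=(c['d']>0)&(W[...,2]>60)&(W[...,2]<210)&(abs(W[...,0]-400)<250)&(W[...,1]>200)
    H={}
    for p in W[m]: k=(int(p[0]//50*50),int(p[1]//50*50));H[k]=max(H.get(k,0),round(p[2]))
    print(n,sorted(H.items()))
E
```

```text
scene [((150, 750), 101), ((150, 800), 95), ((200, 500), 179), ((200, 550), 197), ((200, 600), 195), ((200, 750), 102), ((200, 800), 97), ((250, 500), 198), ((250, 550), 198), ((250, 600), 198), ((250, 750), 102), ((250, 800), 101), ((300, 500), 196), ((300, 550), 197), ((300, 600), 197), ((300, 650), 194), ((300, 750), 101), ((300, 800), 102), ((300, 850), 95), ((350, 550), 200), ((350, 600), 198), ((350, 650), 197), ((350, 700), 100), ((350, 750), 103), ((350, 800), 100), ((350, 850), 95), ((400, 550), 195), ((400, 600), 198), ((400, 650), 198), ((400, 700), 101), ((400, 750), 209), ((400, 800), 180), ((450, 550), 95), ((450, 600), 193), ((450, 650), 89), ((450, 750), 210), ((450, 800), 182), ((500, 750), 210), ((500, 800), 124), ((550, 750), 210), ((550, 800), 164), ((600, 750), 209), ((600, 800), 196)]
side [((150, 550), 79), ((150, 600), 93), ((150, 650), 96), ((150, 700), 99), ((150, 750), 98), ((150, 800), 92), ((150, 2150), 175), ((150, 2200), 172), ((200, 500), 190), ((200, 550), 193), ((200, 600), 194), ((200, 650), 98), ((200, 700), 98), ((200, 750), 99), ((200, 800), 93), ((200, 2150), 169), ((200, 2200), 168), ((250, 500), 195), ((250, 550), 193), ((250, 600), 193), ((250, 1500), 206), ((250, 1550), 208), ((250, 2150), 165), ((250, 2200), 158), ((300, 500), 179), ((300, 550), 194), ((300, 600), 195), ((300, 650), 194), ((300, 1500), 190), ((300, 1550), 208), ((300, 2150), 128), ((300, 2200), 117), ((350, 550), 194), ((350, 600), 195), ((350, 650), 194), ((400, 550), 191), ((400, 600), 193), ((400, 650), 192), ((400, 750), 210), ((400, 800), 209), ((400, 850), 209), ((400, 900), 209), ((400, 950), 209), ((400, 1000), 206), ((400, 1500), 209), ((400, 1550), 192), ((450, 550), 80), ((450, 600), 161), ((450, 750), 210), ((450, 800), 205), ((450, 1500), 209), ((450, 1550), 193), ((500, 750), 209), ((500, 800), 209), ((550, 750), 210), ((550, 800), 200), ((600, 750), 209), ((600, 800), 204)]
```

{"fn": "servo_tool", "kwargs": {
  "rows": [
    [0,0,0,0,0,-0.15,0],
    [0,0,0,-0.2,-0.18,-0.15,0],
    [0,0,0,-0.4,-0.36,-0.15,0],
    [0,0,0,-0.6,-0.54,-0.15,0],
    [0,0,0,-0.8,-0.72,-0.15,0],
    [0,0,0,-1,-0.9,-0.15,0]
  ]
}}

```text
t: 0.85
ee_pos: [378.4, 306.4, 252.5]
orientation: [-0.723, -3.057, 0.0]
ft_force: [0.8, 0.3, -0.0]
width: 31.6
grasp_force: 0.0
```

{"fn": "servo_tool", "kwargs": {
  "rows": [
    [0,0,0,-0.2,-0.18,0,0],
    [0,0,0,-0.4,-0.36,0,0],
    [0,0,0,-0.6,-0.54,0,0],
    [0,0,0,-0.8,-0.72,0,0],
    [0,0,0,-1,-0.9,0,0]
  ]
}}

```text
t: 1.48
ee_pos: [476.6, 55.8, 252.6]
orientation: [-0.724, -3.057, -0.0]
ft_force: [0.7, 0.8, 0.9]
width: 0.3
grasp_force: 0.0
```

{"fn": "servo_tool", "kwargs": {
  "rows": [
    [0,0,0,-0.2,-0.18,0,0],
    [0,0,0,-0.4,-0.36,0,0],
    [0,0,0,-0.6,-0.54,0.1,0],
    [0,0,0,-0.8,-0.72,0.2,0],
    [0,0,0,-1,-0.9,0.3,0],
    [0,0,0,-1,-0.9,0.3,0],
    [0,0,0,-1,-0.9,0.3,0]
  ]
}}

```text
t: 2.35
ee_pos: [573.8, -192.6, 192.2]
orientation: [-0.724, -3.056, -0.001]
ft_force: [-0.5, 0.1, -0.6]
width: 0.5
grasp_force: 0.0
```

```bash
python3 - <<'E'
from h import *
im,d,c=grab("wrist");save(im,'w1.png');np.savez('pics/wrist.npz',im=im,d=d,K=c['intrinsics'],R=c['R'],t=c['t'])
K,R,t=[np.array(c[k]) for k in("intrinsics","R","t")];print(-R.T@t)
for q in[(599,-257,40),(573.8,-192.6,192)]:
    p=K@(R@np.array(q)+t);print((p[:2]/p[2]).round())
E
```

```text
[ 509.43888226 -160.69374539  354.44231182]
[216. 228.]
[259. 241.]
```

View pics/w1.png

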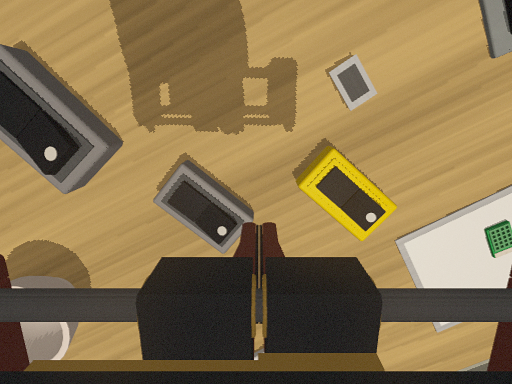

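The wrist view shows the small grey switch's box top with corners near (186,162), (252,210), (222,250) and (155,203). The dot is at (222,231), and the raised half lies towards lower right.

```bash
python3 - <<'E'
from h import *
from scipy import ndimage as N
c=np.load('pics/wrist.npz');C={"intrinsics":c['K'],"R":c['R'],"t":c['t']};im=c['im']
g=im.max(-1);m=np.zeros(g.shape,bool);m[165:250,155:242]=(g[165:250,155:242]<60)
l,q=N.label(m);b=1+np.argmax(N.sum(m,l,range(1,q+1)));m=N.binary_fill_holes(l==b)
ys,xs=np.where(m);r=cv2.minAreaRect(np.c_[xs,ys].astype(np.float32))
cs=cv2.boxPoints(r);w=np.array([ray(C,u,v,39)[:2] for u,v in cs]);print(r,w.round(1),[np.linalg.norm(w[i]-w[i-1]).round(1) for i in range(4)],w.mean(0))
print('dot',ray(C,222,231,43))
vv,uu=np.mgrid[:384,:512];W=((np.stack([uu,vv,np.ones_like(uu)],-1)@np.linalg.inv(c['K']).T*c['d'][...,None])-c['t'])@c['R']
m=np.zeros(g.shape,bool);m[150:258,150:258]=1;m&=(W[...,2]>24)&(W[...,2]<48);l,q=N.label(m);m=l==l[200,200]
print(m.sum(),cv2.minAreaRect(W[m][:,:2].astype(np.float32)))
for u,v in[(222,231),(212,222),(190,197)]:print(W[v,u].round(1))
E
```

```text
((202.1629180908203, 211.46070861816406), (68.6156005859375, 29.464149475097656), 39.55966567993164) [[ 549.4 -289.8]
 [ 537.  -259.7]
 [ 604.2 -233.1]
 [ 618.4 -263.8]] [np.float64(73.7), np.float64(32.5), np.float64(72.2), np.float64(33.8)] [ 577.25461424 -261.60122594]
dot [ 604.41601657 -252.28385843   43.        ]
4369 ((577.620849609375, -263.2753601074219), (100.16767883300781, 56.096885681152344), 23.241952896118164)
[ 604.7 -252.5   42.1]
[ 591.7 -258.2   38.9]
[ 557.3 -266.2   36.1]
```

{"fn": "servo_tool", "kwargs": {
  "rows": [
    [0,0,0,-0.12,-0.11,0.1,0],
    [0,0,0,-0.246,-0.223,0.3,0],
    [0,0,0,-0.246,-0.223,0.5,0],
    [0,0,0,-0.246,-0.223,0.65,0],
    [0,0,0,-0.246,-0.223,0.65,0],
    [0,0,0,-0.246,-0.223,0.65,0]
  ]
}}

```text
t: 3.15
ee_pos: [599.4, -254.4, 64.4]
orientation: [0.721, 3.056, -0.001]
ft_force: [0.4, -1.2, 0.5]
width: 0.7
grasp_force: 0.0
```

{"fn": "servo_tool", "kwargs": {
  "rows": [
    [0,0,0,0,0,0.06,0],
    [0,0,0,0,0,0.1,0],
    [0,0,0,0,0,0.12,0],
    [0,0,0,0,0,0.135,0],
    [0,0,0,0,0,0.145,0],
    [0,0,0,0,0,0.15,0],
    [0,0,0,0,0,0.15,0]
  ]
}}

```text
t: 4.03
ee_pos: [598.7, -255.0, 35.0]
orientation: [0.724, 3.057, 0.0]
ft_force: [-6.1, 2.6, 19.5]
width: 0.7
grasp_force: 9.8
```

{"fn": "servo_tool", "kwargs": {
  "rows": [
    [0,0,0,0,0,0.005,0],
    [0,0,0,0,0,0.005,0]
  ]
}}

```text
t: 4.28
ee_pos: [598.8, -255.0, 34.8]
orientation: [0.724, 3.056, -0.0]
ft_force: [-7.4, 4.5, 26.5]
width: 0.8
grasp_force: 13.3
```

{"fn": "servo_tool", "kwargs": {
  "rows": [
    [0,0,0,0,0,-0.1,0],
    [0,0,0,0,0,-0.35,0],
    [0,0,0,0.15,0.15,-0.6,0],
    [0,0,0,0.35,0.35,-0.7,0],
    [0,0,0,0.35,0.35,-0.7,0],
    [0,0,0,0.35,0.35,-0.7,0]
  ]
}}

```text
t: 5.03
ee_pos: [567.5, -161.2, 171.9]
orientation: [0.722, 3.057, -0.001]
ft_force: [0.2, 0.1, -0.7]
width: 0.3
grasp_force: 0.0
```

```bash
python3 - <<'E'
from h import *
print(ctrl.get_obs()['ee_pos'])
im,d,c=grab("side");a=cv2.resize(im[225:285,265:325],(380,380),interpolation=2)
im,d,c=grab("wrist");b=cv2.resize(im,(506,380));save(np.hstack([a,b[:, 60:480]]),'after.png')
K,R,t=[np.array(c[k]) for k in("intrinsics","R","t")]
W=((np.stack([*np.mgrid[:384,:512][::-1],np.ones((384,512))],-1)@np.linalg.inv(K).T*d[...,None])-t)@R
p=W[(d>0)&(W[...,2]<60)];x=p-[577.6,-263.2,0];a=np.deg2rad(23.2);u=x[:,0]*np.cos(a)+x[:,1]*np.sin(a);v=-x[:,0]*np.sin(a)+x[:,1]*np.cos(a)
for k in range(-34,36,8):
    m=(abs(u-k)<3)&(abs(v)<10);print(k,m.sum(),p[m,2].mean().round(1))
E
```

```text
[ 567.46798591 -161.18617352  171.89126141]
-34 107 43.8
-26 114 43.2
-18 110 40.6
-10 110 38.2
-2 106 35.5
6 104 34.9
14 102 35.0
22 98 35.2
30 73 35.2
```

The rocker is on: the dotted half is level at 35 mm. Now to the keys.

{"fn": "servo_tool", "kwargs": {
  "rows": [
    [0,0,0,0.12,0.24,0,0],
    [0,0,0,0.22,0.44,0,0],
    [0,0,0,0.3,0.6,0,0]
  ]
}}

```text
t: 5.5
ee_pos: [567.4, -26.4, 170.6]
orientation: [-0.725, -3.055, 0.0]
ft_force: [1.4, -0.2, -0.3]
width: 0.5
grasp_force: 0.0
```

{"fn": "servo_tool", "kwargs": {
  "rows": [
    [0,0,0,0.12,0.24,0,0],
    [0,0,0,0.22,0.44,0,0],
    [0,0,0,0.3,0.6,0,0],
    [0,0,0,0.3,0.6,0,0],
    [0,0,0,0.3,0.6,0,0]
  ]
}}

```text
t: 6.12
ee_pos: [567.6, 106.3, 170.9]
orientation: [-0.724, -3.056, 0.001]
ft_force: [0.0, 0.3, -0.7]
width: 0.8
grasp_force: 0.0
```

```bash
python3 - <<'E'
from h import *
from scipy import ndimage as N
print(ctrl.get_obs()['ee_pos'])
im,d,c=grab("wrist");save(im,'w2.png')
K,R,t=[np.array(c[k]) for k in("intrinsics","R","t")]
W=((np.stack([*np.mgrid[:384,:512][::-1],np.ones((384,512))],-1)@np.linalg.inv(K).T*d[...,None])-t)@R
m=(W[...,2]>44)&(W[...,2]<56)&(d>0)&(W[...,0]<600);l,q=N.label(m)
for i in range(1,q+1):
    k=l==i
    if k.sum()>150:
        ys,xs=np.where(k);r=cv2.minEnclosingCircle(np.c_[xs,ys].astype(np.float32));print(k.sum(),r,ray(c,*r[0],50).round(1),W[k].mean(0).round(1),im[k].mean(0).round())
E
```

```text
[567.62068483 106.29975882 170.90008027]
989 ((390.0, 97.5), 19.006677627563477) [545.9 244.4  50. ] [546.3 244.6  49.7] [202. 112.  23.]
888 ((323.6685485839844, 125.28651428222656), 17.077289581298828) [541.7 183.5  50. ] [542.  183.5  49.9] [204. 194. 178.]
815 ((259.9161376953125, 152.0962677001953), 16.27618980407715) [537.5 122.2  50. ] [537.7 122.4  49.9] [ 62. 139.  74.]
```

View pics/w2.png

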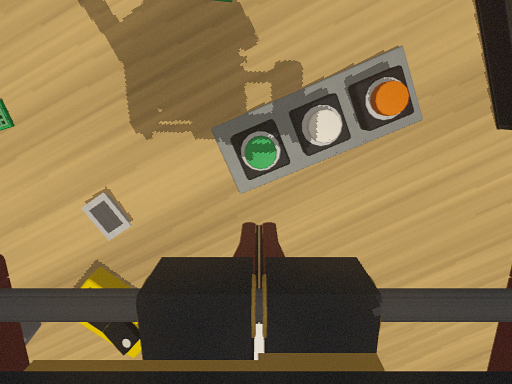

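The picture shows green at (260,152), white at (324,125) and amber at (390,98), so white is at world (542,183.5) and green at (537.6,122.3).

{"fn": "servo_tool", "kwargs": {
  "rows": [
    [0,0,0,0.15,0.15,0.05,0],
    [0,0,0,0.287,0.288,0.2,0],
    [0,0,0,0.287,0.288,0.4,0],
    [0,0,0,0.287,0.288,0.53,0],
    [0,0,0,0.287,0.288,0.53,0],
    [0,0,0,0.287,0.288,0.53,0]
  ]
}}

```text
t: 6.92
ee_pos: [542.9, 183.9, 66.5]
orientation: [0.725, 3.056, 0.001]
ft_force: [-0.4, 0.0, -0.1]
width: 0.6
grasp_force: 0.0
```

Descend 25 mm to about 42.

{"fn": "servo_tool", "kwargs": {
  "rows": [
    [0,0,0,0,0,0.05,0],
    [0,0,0,0,0,0.075,0],
    [0,0,0,0,0,0.095,0],
    [0,0,0,0,0,0.11,0],
    [0,0,0,0,0,0.12,0],
    [0,0,0,0,0,0.125,0],
    [0,0,0,0,0,0.125,0]
  ]
}}

```text
t: 7.8
ee_pos: [542.3, 184.5, 42.2]
orientation: [0.723, 3.057, 0.0]
ft_force: [-3.6, -3.2, 17.2]
width: 0.6
grasp_force: 8.7
```

17 N at z = 42 means the hard stop. Lift and go over green.

{"fn": "servo_tool", "kwargs": {
  "rows": [
    [0,0,0,0,0,-0.1,0],
    [0,0,0,0,0,-0.2,0],
    [0,0,0,-0.06,-0.14,-0.2,0],
    [0,0,0,-0.118,-0.288,-0.2,0],
    [0,0,0,-0.118,-0.288,-0.12,0],
    [0,0,0,-0.118,-0.288,-0.12,0],
    [0,0,0,-0.118,-0.288,-0.12,0]
  ]
}}

```text
t: 8.68
ee_pos: [537.3, 123.4, 64.5]
orientation: [-0.722, -3.057, 0.0]
ft_force: [-0.7, 0.6, 0.4]
width: 0.6
grasp_force: 0.0
```

{"fn": "servo_tool", "kwargs": {
  "rows": [
    [0,0,0,0,0,0.04,0],
    [0,0,0,0,0,0.065,0],
    [0,0,0,0,0,0.085,0],
    [0,0,0,0,0,0.1,0],
    [0,0,0,0,0,0.112,0],
    [0,0,0,0,0,0.118,0],
    [0,0,0,0,0,0.118,0]
  ]
}}

```text
t: 9.55
ee_pos: [537.3, 122.7, 42.2]
orientation: [0.724, 3.057, 0.0]
ft_force: [-5.3, 2.4, 14.9]
width: 0.2
grasp_force: 7.5
```

{"fn": "servo_tool", "kwargs": {
  "rows": [
    [0,0,0,0,0,-0.15,0],
    [0,0,0,0,0,-0.4,0],
    [0,0,0,-0.2,0,-0.6,0],
    [0,0,0,-0.2,-0.1,-0.6,0],
    [0,0,0,-0.2,-0.1,-0.6,0],
    [0,0,0,-0.2,-0.1,-0.6,0]
  ]
}}

```text
t: 10.3
ee_pos: [562.6, 86.6, 159.6]
orientation: [-0.724, -3.054, 0.002]
ft_force: [0.0, -0.5, -0.1]
width: 1.0
grasp_force: 0.0
```

```bash
python3 - <<'E'
from h import *
im,d,c=grab("wrist");save(im,'w3.png')
K,R,t=[np.array(c[k]) for k in("intrinsics","R","t")]
W=((np.stack([*np.mgrid[:384,:512][::-1],np.ones((384,512))],-1)@np.linalg.inv(K).T*d[...,None])-t)@R
for n,p in dict(a=(546,244.5),w=(542,183.5),g=(537.6,122.3)).items():
    m=(np.hypot(W[...,0]-p[0],W[...,1]-p[1])<10)&(W[...,2]<60)&(d>0);print(n,m.sum(),np.median(W[m,2]).round(1) if m.any() else 0)
E
```

```text
a 476 50.1
w 418 42.0
g 391 42.2
```

White and green are in (42 mm), amber is out (50 mm), and the rocker is on. Handing in.

```bash
python3 -c "
from workcell import ctrl
print(ctrl.close_job())"
```

```text
the job is handed in; nothing more can be done
None
```

The job is handed in at about 10 s: I set the rocker on, then pushed in the white key and then the green one, with amber left out; depth readings taken after each step confirmed this, and nothing else was touched.

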